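Fold and tuck the tea case's flap

TASK

Close the bamboo tea case: with the fingertips push its raised flap over from the outside, press it down flat, and push it by its ridge so that the tongue slides all the way home beneath the dark lip, where it must stay by itself. Only push on the flap: do not pinch it or touch its red lining, and leave everything standing around it where it is, neither lifted nor shifted.

Things in the scene. Friction and masses are not known exactly. Their poses are not given: they have to be found in the camera images.
- case: Open bamboo box, fixed to the shelf, 165 mm long (its x from -80 to +85), 136 mm wide (y), side walls 53 mm high, holding small tins that stay below the walls. Origin: centre of its underside, on the shelf surface. x points from the hinge end (nearest the robot) to the lip end, z up. Within 44 mm of the hinge end two cheeks (9 mm thick, |y| 58 to 67 mm) rise to z 66 mm. The flap lies between them.
- rod (a joint): Sliding of the flap's hinge rod in the slotted cheeks along the case's x: 0 = drawn back to the hinge end (tongue 6 mm short of the lip when flat), 0.020 m = fully home (tongue 14 mm under the lip). Stiff: it takes about 3 N to slide and stays where it is left, so folding the flap with a push 60 mm or more from the hinge does not shift it (a hard push close to the hinge would; the ridge then also serves to draw it back). Starts between 0 and 0.002.
- flap (a joint): Angle of the flap on the rod, rad: 0 = lying flat (a hard stop), 1.57 = upright, up to 2.1 = leaning back towards the robot. A light spring lifts it towards 1.65 (about 0.12 N m at 0, so about 2 N at 70 mm from the hinge): when it is let go and not tucked it rises again. Starts between 1.4 and 1.8. Tongue under the lip, the spring holds it up against the lip at about 0.04.
- hinge_line (a point): Middle of the hinge rod, the flap's turning axis (the case's y direction): 58 mm above the shelf, at case x = -70 mm plus the rod's sliding. The flap is a bamboo panel 4 mm thick, centred on this axis, 108 mm wide, reaching 105 mm from the axis, and then a tongue 60 mm wide on to 125 mm.
- ridge (a point): Top middle of the ridge glued across the flap's outer face (the face that looks to the robot when the flap stands and up when it is flat). The ridge is 90 mm long in y, 8 mm thick, 8 mm high above the face; its centre is 94 mm from the hinge, its hinge-side face 90 mm from it. Push on that face to slide the flap home.
- tongue_tip (a point): Middle of the tongue's free edge, 125 mm from the hinge, mid-thickness. The tongue is 4 mm thick.
- lip_edge (a point): Middle of the lower edge of the dark retaining lip, on its side towards the hinge: case x = 61 mm, 64.5 mm above the shelf. The lip is a bar 70 mm long in y, 5 mm thick, that overhangs 16 mm from the case's far wall (its top at 69.5 mm). A flat tongue passes beneath it with 4.5 mm to spare; pressed on while it is above the lip, the tongue is blocked.
- lining: Dark red lining, 86 x 94 mm, 2 mm thick, on the flap's inner face. Not to be touched. Origin on the hinge axis.
- whisk_holder: Celadon ceramic holder with a bamboo whisk upright in it, 68 mm across, 167 mm tall. Bystander. Origin: centre of its underside.
- bowl: Dark brown tenmoku bowl, 120 mm across, 68 mm high. Bystander. Origin: centre of its underside.
- jar: Ribbed glass jar with a latched lid, 84 mm across, 111 mm tall. Bystander. Origin: centre of its underside.
- scoop: Slim wooden scoop lying flat beside the case, 150 mm long, 18 mm wide, 7 mm high. Bystander. Origin: near its middle, underside.
- tea_tin: Round red lacquer tea tin, 66 mm across, 60 mm high, beyond the case's lip end. Bystander. Origin: centre of its underside.
- lid_rest: Small blue ceramic lid rest, 52 mm across, 35 mm high. Bystander. Origin: centre of its underside.
There are look-alikes about, which are no part of the job. What is shaped like the case but blue or orange is not meant.

How it is judged:
By the outcome, as a careful person would: the job done as asked, in the order asked, and still so for the second after the job is handed in, with the robot touching nothing.
It also fails if it takes over 43 s, if anything falls off the work surface, if the arm or the gripper's body presses on something with over 40 N, if the wrist force passes 120 N, or if a joint passes its speed limit or range.

ROBOT

A 6-joint arm with a two-finger parallel gripper is mounted at the origin on the work surface. World frame = base frame: x ahead of the robot, y to its left, z up, the work surface at z = 0. Lengths are in m, angles in degrees, forces in N, time in s.
With the tool pointing down it reaches from about 0.25 to 0.725 m from the base axis. Payload 9.7 kg.
Tool frame: the origin (TCP) lies midway between the tips of the shut fingers; the grasp point (between the pads) lies 19 mm behind it; y points along the fingers, x is the direction in which the jaws open and shut, and the axes are right-handed (so a half turn about y gives the same grasp; the last joint's range is limited). The gripper opens to 85 mm and grips with 20 to 120 N. Pads are 22 mm wide; open, the fingers measure 114 mm over their backs; the gripper's body (76 mm by 85 mm) begins 54 mm behind the grasp point. The pads swing forward as they close: fully open they stand 13 mm farther back than shut.
Start: joints at [75.802, 4.979, 10.078, 95.1, 0, 90], TCP at [0.135, 0.533, 0.198] pointing down, gripper open.
Joint ranges: [-179.16, 179.16], [-48.56, 103.87], [-65.8, 70.77], [-126.05, 130.52], [-82.76, 87.17], [-180, 180]. Speed limits (degrees/s): [127.2, 127.2, 147.25, 180, 180, 180].

INTERFACE

Orientations are given as [roll, pitch, yaw] about the fixed x, y, z axes, in that order (R = Rz(yaw) Ry(pitch) Rx(roll)).
In Python, from workcell import get_obs, camera, job_done gives the robot as it stands.
- The arm moves only by the tool play_rows, never from a script. Its argument "moves" is a list of rows, each a list of 3 entries, a list of its own where there are three numbers: the turn, a rotation vector about the tool's x, y, z in degrees, then the shift along the tool's x, y, z in m, then the opening in per cent of the stroke, from 0 (shut) to 100 (fully open). A call has exactly 5 rows; each row is the pose to reach, as a shift and turn from the pose commanded when the call began, along the tool's axes at that moment; what a row does not reach only later rows make up. A row lasts 1/10 s, in which the tool goes at most 50 mm and 8.59 degrees, less where a joint would pass 70% of its speed; a pose out of reach is approached as far as the arm can. A call with a gripper value outside its range is refused whole. The fingers move at their own pace and stop on an object; "grip_force" is the grip in N (left out, the last holds). Time passes only in rows, so rows that repeat a pose let the fingers close, or fill a call up. It gives the time, the measured TCP pose, the force and the opening at its end, in the units of the state.
- get_obs(): the state, without advancing time (a new reading comes with each control period).
- camera(name): name is "scene" or "top" or "wrist"; returns a dict with "img" (384x512x3 uint8, red, green, blue), "fov_y" (degrees; the focal length in pixels is half the picture's height over the tangent of half this angle, whatever the lens; pixels are square), "cx", "cy" (the principal point, pixels), "world_from_camera" (4x4, takes a point from camera to world coordinates). Camera axes: x right, y up, looking along -z (the intrinsics and any distortion apply to the point x, -y, -z); pixel columns grow to the right and rows downward; lengths in m; the calibration is good to about 2 mm. A picture is of the moment at which its call begins. There is no depth.
- job_done(): hands the job in, once; it reports no verdict.
The state is a dict: "time": time; "q": joint angles; "qd": joint speeds; "joint_efforts": joint torques, N m; "ee_pos": TCP position; "tcp_rot": TCP orientation; "wrist_force": force on the tool from outside, world axes, zero at the start; "torque": the same for the moment, N m; "opening": finger opening in m.
Only numpy, scipy, OpenCV 4.12 (cv2) and the standard library are available. Lean on these libraries where they do the work, as an engineer would, in place of code of your own. Each camera call takes 0.05 s, during which the arm holds its last target.

## Working session

There is one attempt and no reset: what is moved stays moved. The work goes in short steps, Python scripts to look and compute and a tool call to move; the robot and the scene stay as the last step left them, time stands still between calls to the robot, and variables do not carry over. Pictures are saved under pics/ and viewed, and the job is handed in when it is done.

Besides the shell and the picture viewer there is one more tool, called as name([rows], argument=value, ...), one row to a line, values as JSON. play_rows: Moves the arm, as the interface text tells. Its arguments: {"type":"object","properties":{"moves":{"type":"array"},"grip_force":{"type":"number"}},"required":["moves"]}

```bash
ls; mkdir -p pics; python3 - <<'E'
from workcell import get_obs,camera
import cv2,pickle
print(get_obs())
for n in ["scene","top","wrist"]:
    c=camera(n); cv2.imwrite(f"pics/{n}0.png",c["img"][:,:,::-1]); pickle.dump(c,open(f"pics/{n}0.pkl","wb"))
    print(n,{k:v for k,v in c.items() if k!="img"})
E
```

```text
pics
{'time': 0.0, 'q': array([7.58033227e+01, 5.01076112e+00, 1.00318135e+01, 9.50984880e+01,
       1.13118909e-03, 9.00006304e+01]), 'qd': array([ 0.01930948,  0.00486586, -0.04009914, -0.0431726 ,  0.01491235,
        0.00867071]), 'joint_efforts': array([ 1.41149361e-03, -5.20387387e+01,  4.64808011e+01,  1.60074164e-02,
        2.07743383e-04,  8.63203269e-06]), 'ee_pos': array([0.13481264, 0.53292996, 0.1971627 ]), 'tcp_rot': array([-8.99988697e+01,  7.74356256e-02,  7.58026923e+01]), 'wrist_force': array([-0.6559846 ,  0.26813481,  0.10524319]), 'torque': array([ 0.04461714, -0.0013258 , -0.01267538]), 'opening': 0.08577262947429594}
scene {'fov_y': 53.88790123139928, 'cx': 254.79823888973968, 'cy': 185.7486555381157, 'world_from_camera': array([[-0.74940651, -0.5642832 ,  0.34637313,  0.85132192],
       [ 0.66208097, -0.63373987,  0.40002822,  0.3588832 ],
       [-0.00621874,  0.52911081,  0.84852995,  0.88693912],
       [ 0.        ,  0.        ,  0.        ,  1.        ]])}
top {'fov_y': 42.41152263628893, 'cx': 248.23181307126836, 'cy': 184.7382084191737, 'world_from_camera': array([[ 0.007221  ,  0.98754544, -0.15716825,  0.25670154],
       [-0.99996097,  0.00793121,  0.00389205, -0.02681746],
       [ 0.00509011,  0.15713401,  0.98756417,  1.70007607],
       [ 0.        ,  0.        ,  0.        ,  1.        ]])}
wrist {'fov_y': 59.21542571063304, 'cx': 259.5926641678903, 'cy': 191.64434872417704, 'world_from_camera': array([[ 0.24496703, -0.92369361, -0.29458662,  0.05856919],
       [ 0.9695308 ,  0.23304385,  0.07550231,  0.55253945],
       [-0.0010894 , -0.30410637,  0.95263746,  0.37337425],
       [ 0.        ,  0.        ,  0.        ,  1.        ]])}
```

View pics/scene0.png

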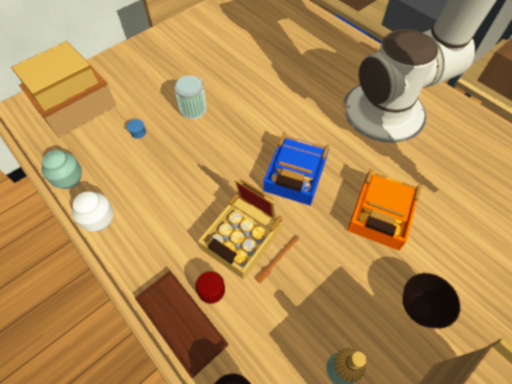

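View pics/top0.png

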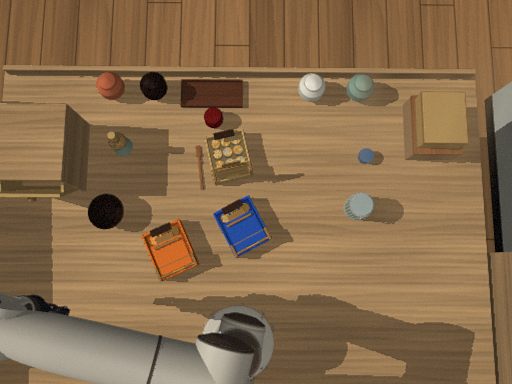

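View pics/wrist0.png

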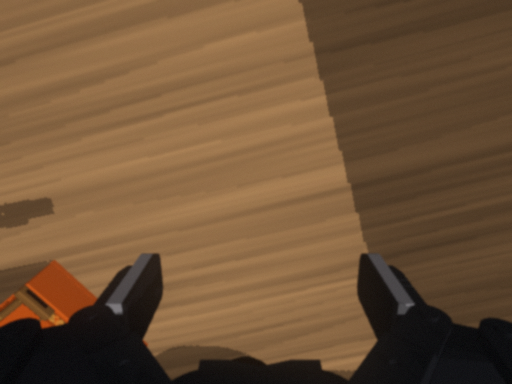

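```bash
cat > h.py <<'E'
import numpy as np,cv2,pickle
def load(n): return pickle.load(open(f"pics/{n}.pkl","rb"))
def f(c): return c["img"].shape[0]/2/np.tan(np.radians(c["fov_y"]/2))
def proj(c,P):
    P=np.atleast_2d(P); T=np.linalg.inv(c["world_from_camera"]); q=P@T[:3,:3].T+T[:3,3]
    return np.c_[c["cx"]+f(c)*q[:,0]/-q[:,2], c["cy"]-f(c)*q[:,1]/-q[:,2]]
def ray(c,u,v):
    T=c["world_from_camera"]; d=T[:3,:3]@np.array([(u-c["cx"])/f(c),-(v-c["cy"])/f(c),-1]); return T[:3,3],d
def atz(c,u,v,z):
    o,d=ray(c,u,v); return o+d*(z-o[2])/d[2]
def crop(n,x0,y0,x1,y1,k,out):
    im=load(n)["img"][y0:y1,x0:x1,::-1]; cv2.imwrite(out,cv2.resize(im,None,fx=k,fy=k,interpolation=cv2.INTER_CUBIC))
E
python3 - <<'E'
from h import *
crop("scene0",180,160,320,300,5,"pics/s0c.png")
crop("top0",180,90,280,200,5,"pics/t0c.png")
E
```

```text
(no output)
```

View pics/s0c.png

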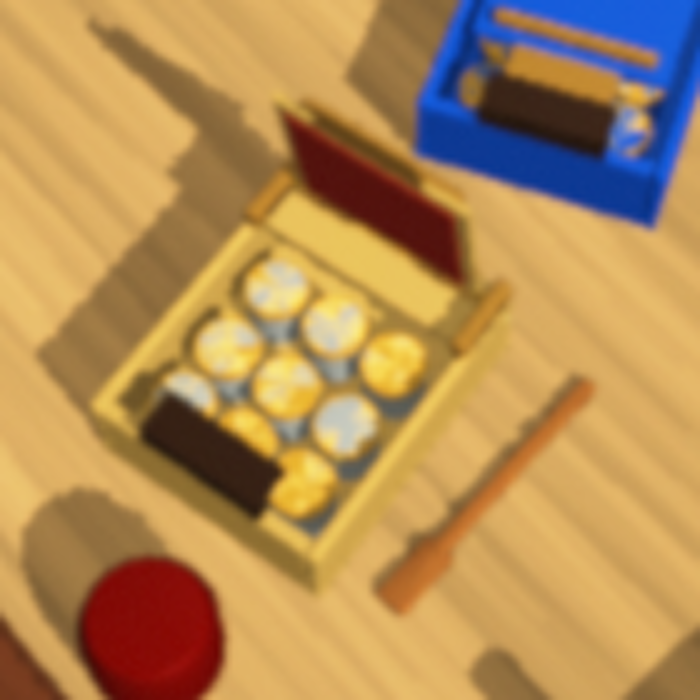

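View pics/t0c.png

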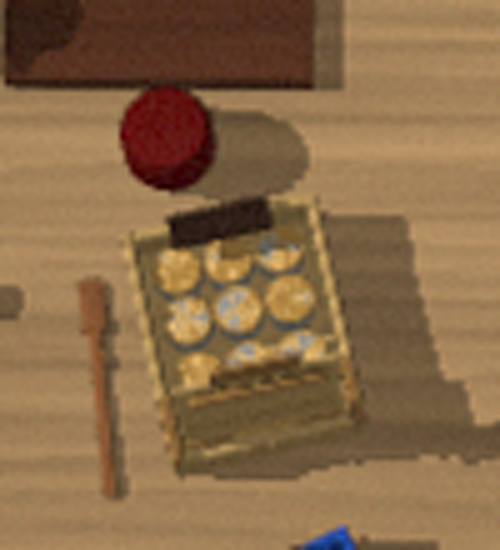

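```bash
cat > fit.py <<'E'
from h import *
from scipy.optimize import least_squares
t=load("top0");s=load("scene0")
# case pts
obs=[(t,(126,236),(85,68,53)),(t,(317,200),(85,-68,53)),(t,(167,220),(77,35,69.5)),(t,(267,199),(77,-35,69.5)),(t,(175,246),(61,35,69.5)),(t,(272,230),(61,-35,69.5)),
(s,(315,572),(85,68,53)),(s,(97,408),(85,-68,53)),(s,(168,395),(61,-35,69.5)),(s,(284,468),(61,35,69.5)),(s,(142,432),(77,-35,66)),(s,(262,515),(77,35,66))]
off={id(t):(180,90),id(s):(180,160)}
def w(p,P):
    c,sn=np.cos(p[3]),np.sin(p[3]); R=np.array([[c,-sn,0],[sn,c,0],[0,0,1]]); return R@(np.array(P)/1000)+p[:3]
def res(p):
    r=[]
    for c,uv,P in obs:
        r+=list(proj(c,w(p,P))[0]-((np.array(uv)+.5)/5-.5+off[id(c)]))
    return np.array(r)
if __name__=="__main__":
    o=least_squares(res,[.55,.02,0,.2],loss="soft_l1"); print(o.x,np.degrees(o.x[3])); print(res(o.x).reshape(-1,2).round(1))
E
python3 fit.py
```

```text
[ 0.61951775  0.03676861 -0.00716672  0.21195827] 12.144314054412218
[[-1.2 -0.8]
 [-0.6 -1.3]
 [ 0.2  1.5]
 [ 0.4  1.7]
 [-0.5  0.8]
 [ 0.3 -0. ]
 [-0.9  0.1]
 [-2.2  0.4]
 [-0.1  0.2]
 [ 0.   2.2]
 [ 0.9 -1.5]
 [ 0.2 -1.4]]
```

play_rows([
  [[0,-5,0],[-0.03,-0.02,-0.03],0],
  [[0,-10,0],[-0.06,-0.04,-0.06],0],
  [[0,-15,0],[-0.09,-0.06,-0.09],0],
  [[0,-20,0],[-0.12,-0.08,-0.12],0],
  [[0,-26,0],[-0.15,-0.09,-0.15],0],
], grip_force=40)

```text
time: 0.65
ee_pos: [0.2441, 0.3496, 0.2894]
tcp_rot: [-90.1, -0.1, 102.0]
wrist_force: [-0.4, 0.4, -0.2]
opening: 0.0127
```

```bash
cat > st.py <<'E'
from workcell import get_obs
import numpy as np
o=get_obs()
for k in ["time","q","ee_pos","tcp_rot","wrist_force","opening"]: print(k,np.round(o[k],4))
E
python3 st.py
```

```text
time 0.65
q [ 5.50844e+01 -8.68520e+00  7.21000e+00  1.05799e+02 -5.60000e-03
  4.30419e+01]
ee_pos [0.2441 0.3496 0.2894]
tcp_rot [-9.007410e+01 -6.150000e-02  1.020426e+02]
wrist_force [-0.3934  0.432  -0.1746]
opening 0.0127
```

play_rows([
  [[0,0,0],[-0.04,0,-0.013],0],
  [[0,0,0],[-0.08,0,-0.026],0],
  [[0,0,0],[-0.12,0,-0.039],0],
  [[0,0,0],[-0.16,0,-0.052],0],
  [[0,0,0],[-0.2,0,-0.065],0],
])

```text
time: 1.15
ee_pos: [0.3485, 0.1669, 0.2879]
tcp_rot: [-90.0, -0.0, 101.8]
wrist_force: [0.7, 0.1, 1.0]
opening: -0.0002
```

play_rows([
  [[0,0,0],[-0.045,0,-0.016],0],
  [[0,0,0],[-0.09,0,-0.032],0],
  [[0,0,0],[-0.14,0,-0.05],0],
  [[0,0,0],[-0.17,0,-0.06],0],
  [[0,0,0],[-0.185,0,-0.065],0],
])

```text
time: 1.65
ee_pos: [0.4505, -0.0019, 0.2872]
tcp_rot: [-89.9, 0.0, 101.6]
wrist_force: [0.1, 1.2, -0.3]
opening: -0.0
```

```bash
cat > snap.py <<'E'
import sys,pickle,cv2
from workcell import camera
for a in sys.argv[1:]:
    n=a.rstrip("0123456789"); c=camera(n); pickle.dump(c,open(f"pics/{a}.pkl","wb")); cv2.imwrite(f"pics/{a}.png",c["img"][:,:,::-1])
E
python3 st.py; python3 snap.py wrist1 scene1 top1
```

```text
time 1.65
q [-2.302000e-01 -5.459700e+00  9.833500e+00  1.053506e+02 -2.230000e-02
 -1.187280e+01]
ee_pos [ 0.4505 -0.0019  0.2872]
tcp_rot [-8.993930e+01  1.000000e-02  1.016427e+02]
wrist_force [ 0.1059  1.1835 -0.3268]
opening -0.0
```

View pics/wrist1.png

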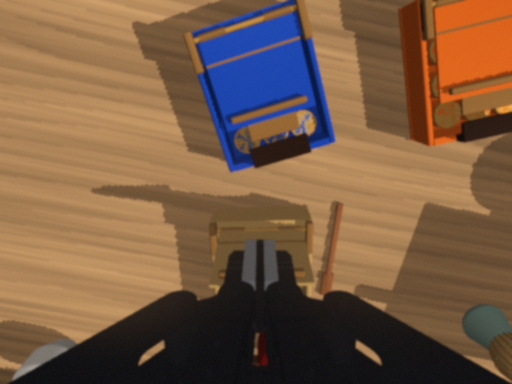

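play_rows([
  [[0,0,0],[0,-0.005,-0.04],0],
  [[0,0,0],[0,-0.01,-0.08],0],
  [[0,0,0],[0,-0.015,-0.125],0],
  [[0,0,0],[0,-0.02,-0.17],0],
  [[0,0,0],[0,-0.02,-0.2],0],
])

```text
time: 2.3
ee_pos: [0.6469, 0.0439, 0.3075]
tcp_rot: [-90.0, -0.0, 101.9]
wrist_force: [-0.2, -0.2, -0.7]
opening: -0.0
```

play_rows([
  [[0,0,0],[0,0,0],0],
  [[0,0,0],[0,0,0],0],
  [[0,0,0],[0,0,0],0],
  [[0,0,0],[0,0,0],0],
  [[0,0,0],[0,0,0],0],
])

```text
time: 2.8
ee_pos: [0.6444, 0.0416, 0.3095]
tcp_rot: [-90.1, 0.0, 101.8]
wrist_force: [-0.1, -1.0, 0.2]
opening: 0.0004
```

```bash
python3 st.py; python3 snap.py wrist2; python3 -c "
from h import *
c=load('wrist2');print(c['world_from_camera'])
cv2.imwrite('pics/w2b.png',cv2.resize(c['img'][:,:,::-1],(768,576),interpolation=cv2.INTER_CUBIC))"
```

```text
time 2.8
q [ 3.691500e+00  2.530880e+01  4.786850e+01  1.124468e+02  1.100000e-03
 -8.108000e+00]
ee_pos [0.6444 0.0416 0.3095]
tcp_rot [-9.011190e+01  1.490000e-02  1.017995e+02]
wrist_force [-0.0781 -0.9866  0.2087]
opening 0.0004
[[-2.04779280e-01 -9.31841022e-01 -2.99562610e-01  5.67017072e-01]
 [ 9.78808090e-01 -1.95081792e-01 -6.22721226e-02  2.59913071e-02]
 [-4.11492348e-04 -3.05966346e-01  9.52042239e-01  4.85421849e-01]
 [ 0.00000000e+00  0.00000000e+00  0.00000000e+00  1.00000000e+00]]
```

View pics/w2b.png

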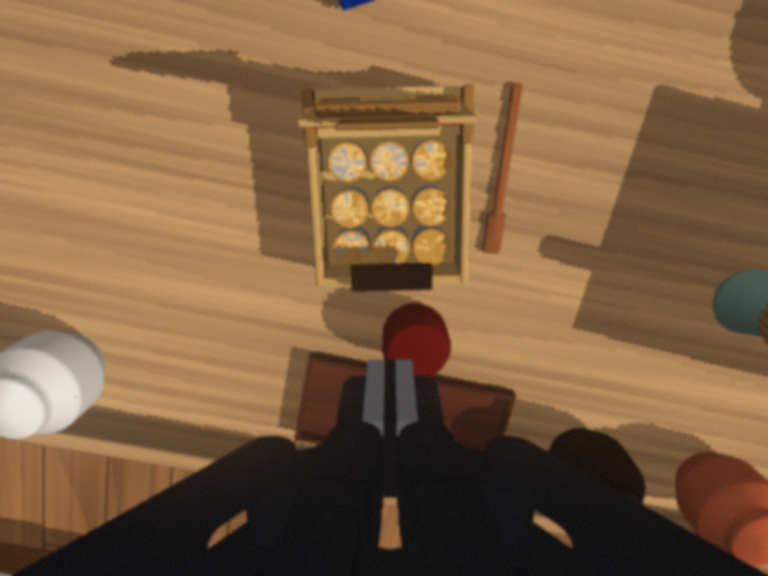

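```bash
python3 -c "
from h import *
crop('wrist2',190,45,350,205,5,'pics/w2c.png')"
```

```text
(no output)
```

View pics/w2c.png

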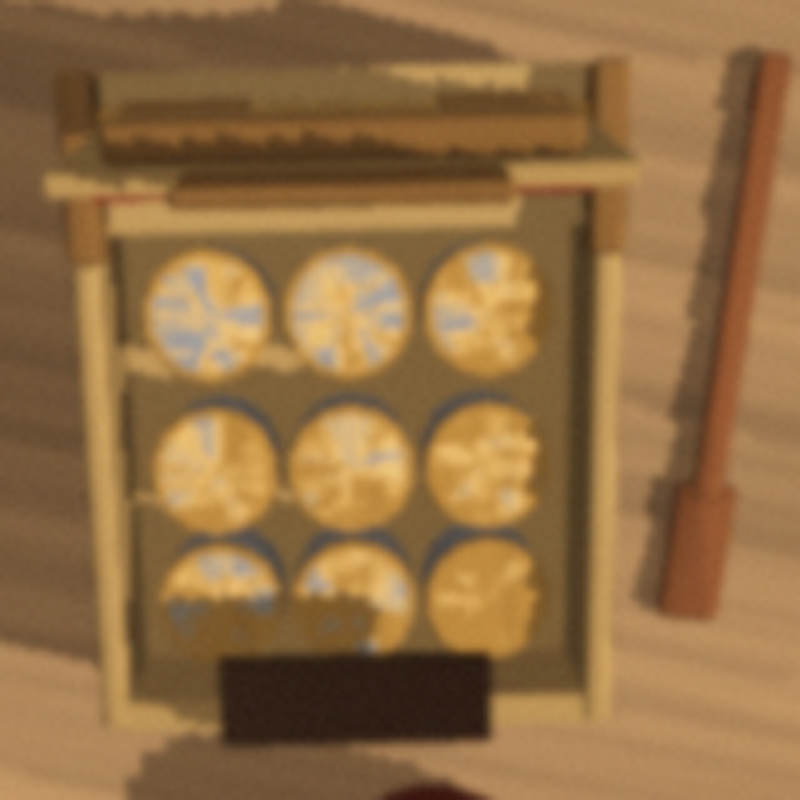

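```bash
cat > fit2.py <<'E'
import fit; from fit import *
w2=load("wrist2"); off[id(w2)]=(190,45)
W=[(w2,(221,656),(61,-35,64.5)),(w2,(490,652),(61,35,64.5)),(w2,(222,743),(77,-35,69.5)),(w2,(491,738),(77,35,69.5)),(w2,(608,716),(85,68,53)),(w2,(107,727),(85,-68,53)),
(w2,(68,264),(-36,-67,66)),(w2,(104,262),(-36,-58,66)),(w2,(593,252),(-36,58,66)),(w2,(627,250),(-36,67,66)),(w2,(628,60),(-80,67,66)),(w2,(57,72),(-80,-67,66))]
T=[o for o in fit.obs]
if __name__=="__main__":
  for nm,ob in (("wrist",W),("all",W+T),("old",T)):
    fit.obs=ob
    o=least_squares(res,[.62,.036,0,.21],loss="soft_l1"); print(nm,o.x.round(4),np.degrees(o.x[3]).round(2)); print(res(o.x).reshape(-1,2).round(1).tolist())
E
python3 fit2.py
```

```text
wrist [ 6.176e-01  3.650e-02 -6.000e-04  2.273e-01] 13.02
[[-0.2, -0.5], [0.2, -0.8], [-0.2, -4.9], [0.3, -5.0], [0.5, 1.0], [-0.5, 0.8], [-0.0, 0.6], [0.3, 0.8], [-0.7, 0.7], [0.0, 1.0], [1.0, -0.6], [-0.5, -0.3]]
all [ 0.6181  0.0365 -0.0028  0.226 ] 12.95
[[-0.2, -0.6], [-0.1, -0.8], [-0.2, -5.0], [-0.0, -5.0], [0.0, 1.0], [-0.4, 0.7], [0.3, 0.9], [0.5, 1.1], [-1.0, 1.2], [-0.3, 1.4], [0.6, 0.1], [-0.2, 0.2], [-1.5, -0.4], [-0.9, -1.5], [-0.1, 1.8], [0.1, 1.7], [-0.7, 1.1], [0.1, -0.1], [0.1, -1.0], [-1.9, -0.2], [0.2, -0.6], [0.7, 1.0], [1.3, -2.3], [1.0, -2.4]]
old [ 0.6195  0.0368 -0.0072  0.212 ] 12.14
[[-1.2, -0.8], [-0.6, -1.3], [0.2, 1.5], [0.4, 1.7], [-0.5, 0.8], [0.3, -0.0], [-0.9, 0.1], [-2.2, 0.4], [-0.1, 0.2], [0.0, 2.2], [0.9, -1.5], [0.2, -1.4]]
```

```bash
sed -i 's/(77,-35/(85,-35/;s/(77,35/(85,35/' fit.py fit2.py; sed -i 's/(77,-35/(85,-35/g;s/(77,35/(85,35/g' fit.py fit2.py; python3 fit2.py
```

```text
wrist [ 0.6173  0.0364 -0.0028  0.2276] 13.04
[[-0.1, -1.1], [0.1, -1.4], [0.2, 0.3], [0.1, 0.2], [0.2, 0.3], [-0.3, 0.2], [0.2, 0.3], [0.5, 0.5], [-1.0, 0.4], [-0.3, 0.6], [0.6, -0.7], [-0.3, -0.5]]
all [ 0.6174  0.0364 -0.0036  0.2265] 12.98
[[-0.2, -1.3], [-0.1, -1.5], [0.1, 0.1], [-0.1, 0.1], [0.0, 0.2], [-0.4, -0.0], [0.3, 0.3], [0.5, 0.5], [-1.1, 0.5], [-0.4, 0.7], [0.5, -0.5], [-0.2, -0.4], [-1.4, -0.1], [-0.9, -1.2], [-0.5, -0.2], [-0.4, -0.3], [-0.7, 1.3], [0.1, 0.2], [0.3, -1.2], [-1.7, -0.3], [0.5, -0.7], [1.0, 0.9], [-0.6, 0.2], [-0.9, 0.2]]
old [ 0.6169  0.036  -0.0074  0.2145] 12.29
[[-1.0, 0.0], [-0.5, -0.6], [-0.1, 0.1], [0.0, 0.2], [-0.3, 1.6], [0.5, 0.7], [-0.1, -0.8], [-1.5, -0.4], [0.6, -0.6], [0.8, 1.3], [-0.6, 0.2], [-1.2, 0.4]]
```

```bash
cat > d.py <<'E'
import sys,numpy as np
from workcell import get_obs
from scipy.spatial.transform import Rotation as Ro
# usage: d.py [u v z ...]  case-hinge frame (mm) of TCP; prints current and deltas in tool axes
a=np.radians(13.0); ex=np.array([np.cos(a),np.sin(a),0]); ey=np.array([-np.sin(a),np.cos(a),0])
H=np.array([.6175,.0365,0])-.07*ex
o=get_obs(); p=np.array(o["ee_pos"]); R=Ro.from_euler("xyz",o["tcp_rot"],degrees=True)
fr=lambda v:np.array([v@ex,v@ey,v[2]])
print("t",round(o["time"],2),"uvz mm",(fr(p-H)*1000).round(1),"F uvz",fr(np.array(o["wrist_force"])).round(1),"rot",np.round(o["tcp_rot"],1))
D=Ro.from_euler("xyz",[-90,0,103],degrees=True)
print("turn",(R.inv()*D).as_rotvec(degrees=True).round(1))
v=list(map(float,sys.argv[1:]))
for i in range(0,len(v),3):
    u,w,z=np.array(v[i:i+3])/1000; print(v[i:i+3],"->",R.inv().apply(H+u*ex+w*ey+[0,0,z]-p).round(4))
E
python3 d.py -80 0 310 -80 0 140; python3 - <<'E'
from fit2 import *
p=[.6174,.0364,0,.2265]
for th in (1.3,1.4,1.5,1.6,1.7,1.8):
    P=w(p,(-70+125*np.cos(th),0,58+125*np.sin(th))); uv=proj(w2,P)[0]; print(th,((uv-[190,45]+.5)*5-.5).round(0))
E
```

```text
t 2.85 uvz mm [ 97.5  -1.2 309.2] F uvz [0.  0.3 0.2] rot [-90.1   0.  101.8]
turn [ 0.1 -1.2 -0. ]
[-80.0, 0.0, 310.0] -> [-0.0026 -0.0011  0.1775]
[-80.0, 0.0, 140.0] -> [-0.0025  0.1689  0.1778]
1.3 [346. 281.]
1.4 [344. 209.]
1.5 [343. 132.]
1.6 [341.  52.]
1.7 [339. -29.]
1.8 [ 338. -109.]
```

play_rows([
  [[0,-1.2,0],[0,0,0.04],0],
  [[0,-1.2,0],[-0.002,0,0.085],0],
  [[0,-1.2,0],[-0.002,0,0.13],0],
  [[0,-1.2,0],[-0.002,0,0.165],0],
  [[0,-1.2,0],[-0.002,0,0.182],0],
])

```text
time: 3.35
ee_pos: [0.4645, 0.0019, 0.3094]
tcp_rot: [-90.1, 0.0, 103.0]
wrist_force: [0.1, 0.0, 0.8]
opening: -0.0001
```

play_rows([
  [[0,0,0],[0,0,0],0],
  [[0,0,0],[0,0.04,0],0],
  [[0,0,0],[0,0.08,0],0],
  [[0,0,0],[0,0.12,0],0],
  [[0,0,0],[0,0.15,0],0],
])

```text
time: 3.85
ee_pos: [0.4674, 0.0026, 0.1553]
tcp_rot: [-89.9, -0.0, 103.0]
wrist_force: [0.3, -0.4, -0.1]
opening: 0.0
```

```bash
python3 d.py -40 0 135 -11 0 130 25 0 125; python3 snap.py scene3
```

```text
t 3.85 uvz mm [-83.9   0.7 155.3] F uvz [ 0.3 -0.5 -0.1] rot [-89.9  -0.  103. ]
turn [-0.1 -0.   0. ]
[-40.0, 0.0, 135.0] -> [-0.0007  0.0202 -0.0439]
[-11.0, 0.0, 130.0] -> [-0.0007  0.0252 -0.073 ]
[25.0, 0.0, 125.0] -> [-0.0007  0.0301 -0.109 ]
```

View pics/scene3.png

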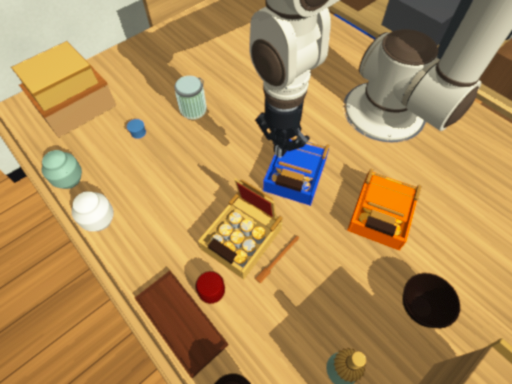

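play_rows([
  [[0,0,0],[0,0.01,-0.02],0],
  [[0,0,0],[0,0.02,-0.04],0],
  [[0,0,0],[-0.001,0.026,-0.055],0],
  [[0,0,0],[-0.001,0.026,-0.065],0],
  [[0,0,0],[-0.001,0.026,-0.07],0],
])

```text
time: 4.4
ee_pos: [0.5369, 0.0174, 0.1323]
tcp_rot: [-90.0, -0.0, 103.0]
wrist_force: [-1.1, -0.7, -0.3]
opening: -0.0001
```

play_rows([
  [[0,0,0],[0,0,-0.008],0],
  [[0,0,0],[0,0,-0.016],0],
  [[0,0,0],[0,0.002,-0.024],0],
  [[0,0,0],[0,0.004,-0.032],0],
  [[0,0,0],[0,0.006,-0.038],0],
])

```text
time: 4.9
ee_pos: [0.5736, 0.0259, 0.1257]
tcp_rot: [-90.0, -0.0, 103.0]
wrist_force: [-0.8, 0.4, 0.8]
opening: 0.0003
```

```bash
python3 d.py ; python3 snap.py wrist4 scene4; python3 -c "
from h import *
crop('scene4',180,110,320,290,4,'pics/s4c.png')"
```

```text
t 4.9 uvz mm [ 24.8  -0.4 125.7] F uvz [-0.7  0.6  0.8] rot [-90.  -0. 103.]
turn [-0.  0.  0.]
```

View pics/s4c.png

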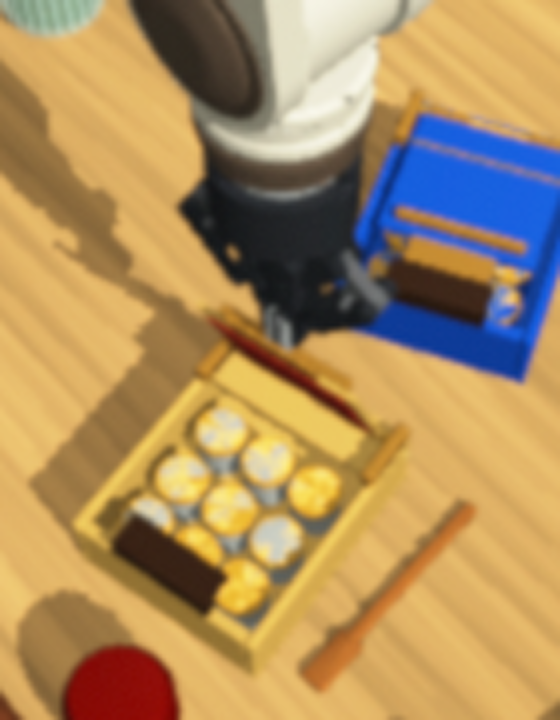

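View pics/wrist4.png

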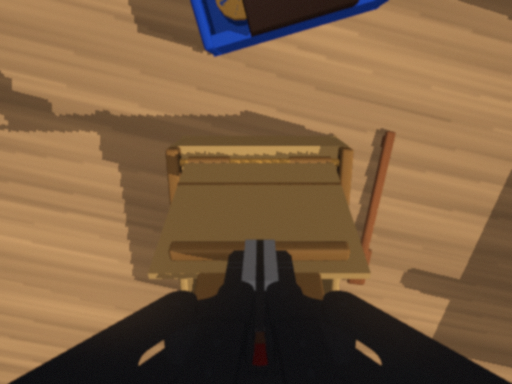

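play_rows([
  [[0,0,0],[0,0.004,-0.006],0],
  [[0,0,0],[0,0.009,-0.011],0],
  [[0,0,0],[0,0.013,-0.016],0],
  [[0,0,0],[0,0.017,-0.021],0],
  [[0,0,0],[0,0.022,-0.026],0],
])

```text
time: 5.5
ee_pos: [0.6016, 0.0322, 0.1063]
tcp_rot: [-90.4, 0.0, 103.0]
wrist_force: [8.6, 1.7, 14.5]
opening: -0.0002
```

play_rows([
  [[0,0,0],[0,0.006,-0.004],0],
  [[0,0,0],[0,0.011,-0.007],0],
  [[0,0,0],[0,0.017,-0.011],0],
  [[0,0,0],[0,0.023,-0.014],0],
  [[0,0,0],[0,0.027,-0.015],0],
])

```text
time: 6.0
ee_pos: [0.6126, 0.035, 0.0755]
tcp_rot: [-89.9, -0.0, 103.0]
wrist_force: [-0.6, -0.1, 0.9]
opening: -0.0
```

```bash
python3 d.py ; python3 snap.py wrist5 scene5; python3 -c "
from h import *
crop('scene5',180,110,320,290,4,'pics/s5c.png')"
```

```text
t 6.0 uvz mm [64.9 -0.4 75.5] F uvz [-0.6  0.1  0.9] rot [-89.9  -0.  103. ]
turn [-0.1  0.   0. ]
```

View pics/s5c.png

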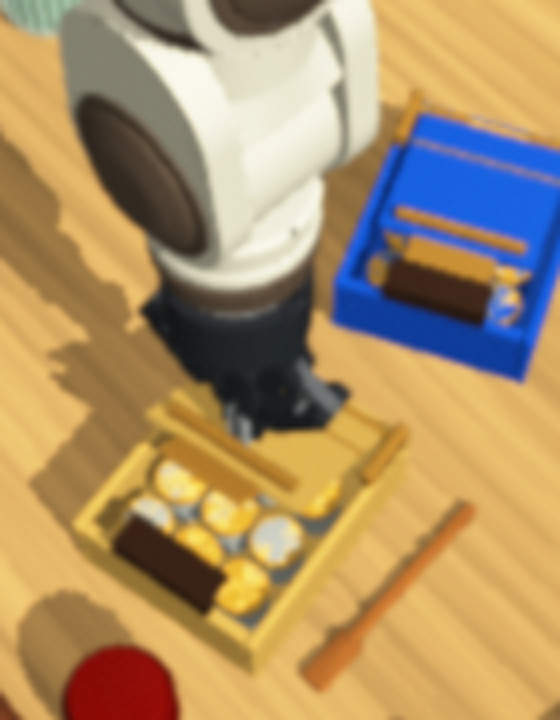

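View pics/wrist5.png

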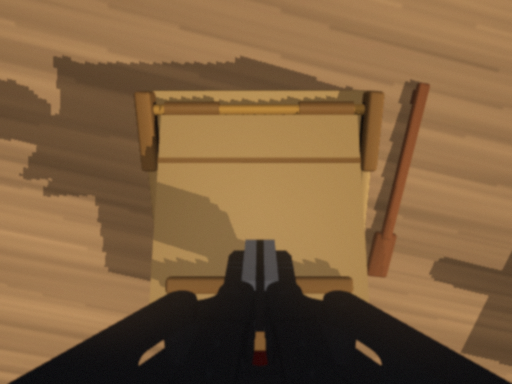

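play_rows([
  [[0,0,0],[0,0.003,-0.001],0],
  [[0,0,0],[0,0.006,-0.002],0],
  [[0,0,0],[0,0.009,-0.003],0],
  [[0,0,0],[0,0.012,-0.004],0],
  [[0,0,0],[0,0.013,-0.004],0],
])

```text
time: 6.6
ee_pos: [0.6167, 0.0359, 0.0634]
tcp_rot: [-90.0, -0.0, 103.0]
wrist_force: [-1.6, -0.4, -0.5]
opening: 0.0001
```

```bash
python3 d.py ; python3 snap.py wrist6 scene6; python3 -c "
from h import *
crop('scene6',180,110,320,290,4,'pics/s6c.png')"
```

```text
t 6.6 uvz mm [69.1 -0.4 63.4] F uvz [-1.6 -0.  -0.5] rot [-90.  -0. 103.]
turn [-0.  0.  0.]
```

View pics/s6c.png

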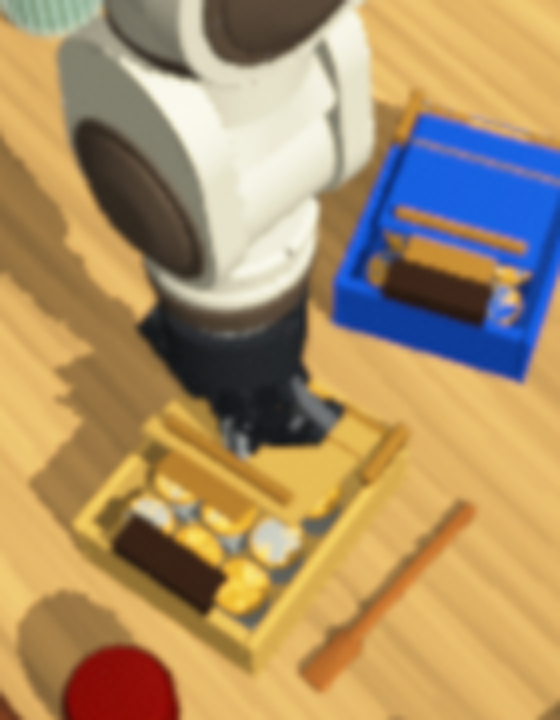

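```bash
cat > fl.py <<'E'
import sys
from h import *
a=np.radians(13.0)
def W(P): 
    P=np.array(P,float)/1000; return np.array([.6175+np.cos(a)*P[0]-np.sin(a)*P[1],.0365+np.sin(a)*P[0]+np.cos(a)*P[1],P[2]])
def flap(r,y,h,th,rod=0): return W((-70+rod+r*np.cos(th)-h*np.sin(th),y,58+r*np.sin(th)+h*np.cos(th)))
if __name__=="__main__":
    c=load(sys.argv[1]); k=float(sys.argv[2]); x0,y0=map(float,sys.argv[3:5])
    for th in (0,.04,.1,.2,.3):
        print(th,*[((proj(c,flap(r,y,2 if h==2 else h,th))[0]-[x0,y0]+.5)*k-.5).round(0).tolist() for r,y,h in ((125,-30,2),(125,30,2),(105,54,2),(105,-54,2),(98,45,10),(98,-45,10))])
    print("lip",*[((proj(c,W(P))[0]-[x0,y0]+.5)*k-.5).round(0).tolist() for P in ((61,-35,69.5),(61,35,69.5),(85,68,53))])
E
python3 fl.py scene6 4 180 110
```

```text
0 [150.0, 514.0] [231.0, 569.0] [284.0, 566.0] [140.0, 468.0] [279.0, 543.0] [157.0, 462.0]
0.04 [150.0, 511.0] [231.0, 566.0] [284.0, 563.0] [139.0, 465.0] [279.0, 539.0] [157.0, 458.0]
0.1 [149.0, 505.0] [231.0, 560.0] [285.0, 558.0] [139.0, 460.0] [280.0, 534.0] [158.0, 453.0]
0.2 [149.0, 493.0] [232.0, 549.0] [286.0, 548.0] [139.0, 450.0] [282.0, 524.0] [159.0, 442.0]
0.3 [151.0, 480.0] [234.0, 536.0] [289.0, 538.0] [140.0, 439.0] [285.0, 513.0] [161.0, 431.0]
lip [136.0, 511.0] [231.0, 576.0] [253.0, 651.0]
```

```bash
python3 -c "
from h import *
crop('scene6',200,190,290,290,8,'pics/s6d.png')"; python3 fl.py wrist6 1 0 0;python3 fl.py scene6 8 200 190
```

```text
0 [212.0, 309.0] [307.0, 309.0] [348.0, 281.0] [171.0, 281.0] [337.0, 278.0] [182.0, 278.0]
0.04 [210.0, 314.0] [308.0, 314.0] [350.0, 285.0] [169.0, 285.0] [339.0, 281.0] [180.0, 281.0]
0.1 [209.0, 321.0] [310.0, 321.0] [353.0, 290.0] [166.0, 290.0] [341.0, 286.0] [178.0, 286.0]
0.2 [205.0, 333.0] [313.0, 333.0] [358.0, 298.0] [161.0, 298.0] [346.0, 292.0] [173.0, 292.0]
0.3 [201.0, 344.0] [317.0, 344.0] [364.0, 306.0] [155.0, 306.0] [351.0, 297.0] [168.0, 297.0]
lip [202.0, 327.0] [317.0, 327.0] [360.0, 340.0]
0 [141.0, 389.0] [302.0, 499.0] [409.0, 492.0] [120.0, 297.0] [398.0, 446.0] [155.0, 284.0]
0.04 [140.0, 382.0] [302.0, 492.0] [409.0, 486.0] [119.0, 291.0] [399.0, 439.0] [155.0, 277.0]
0.1 [139.0, 370.0] [302.0, 481.0] [410.0, 476.0] [118.0, 280.0] [400.0, 429.0] [156.0, 266.0]
0.2 [139.0, 347.0] [304.0, 458.0] [413.0, 457.0] [118.0, 260.0] [405.0, 409.0] [158.0, 245.0]
0.3 [142.0, 320.0] [309.0, 433.0] [419.0, 436.0] [121.0, 238.0] [411.0, 386.0] [162.0, 223.0]
lip [112.0, 382.0] [302.0, 512.0] [347.0, 662.0]
```

View pics/s6d.png

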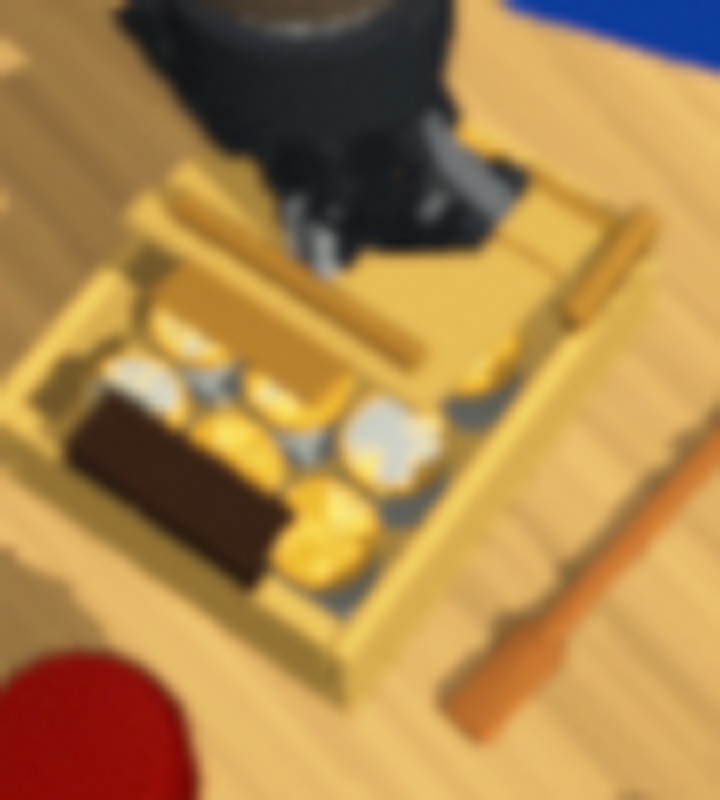

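View pics/wrist6.png

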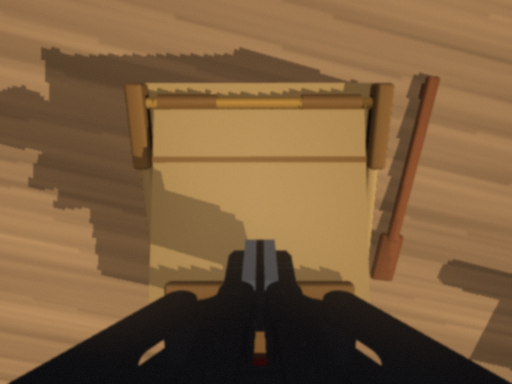

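```bash
python3 - <<'E'
from h import *
from fl import flap
for n,k,o in (("scene6",8,(200,190)),("wrist6",1,(0,0))):
    c=load(n); P=np.array([.6167,.0359,.0634])
    a=np.radians(13); ex=np.array([np.cos(a),np.sin(a),0])
    for d in (P,P+.011*ex,P-.011*ex, P+.011*ex+[0,0,.024]): print(n,((proj(c,d)[0]-o+.5)*k-.5).round(0))
c=load("wrist6")
for th in (.2,.3,.35,.4,.45):
  print(th,*[ (proj(c,flap(r,y,h,th))[0]).round(0).tolist() for r,y,h in ((0,54,2),(105,54,2),(90,45,10),(90,45,2))],
   *[ ((proj(load("scene6"),flap(r,y,h,th))[0]-[200,190]+.5)*8-.5).round(0).tolist() for r,y,h in ((125,-30,2),(125,30,2),(98,45,10),(98,-45,10),(105,54,2))])
E
```

```text
scene6 [333. 297.]
scene6 [311. 325.]
scene6 [354. 271.]
scene6 [307. 289.]
wrist6 [259. 229.]
wrist6 [259. 247.]
wrist6 [259. 211.]
wrist6 [259. 268.]
0.2 [364.0, 102.0] [358.0, 298.0] [346.0, 277.0] [342.0, 272.0] [139.0, 347.0] [304.0, 458.0] [405.0, 409.0] [158.0, 245.0] [413.0, 457.0]
0.3 [364.0, 102.0] [364.0, 306.0] [351.0, 281.0] [346.0, 277.0] [142.0, 320.0] [309.0, 433.0] [411.0, 386.0] [162.0, 223.0] [419.0, 436.0]
0.35 [364.0, 102.0] [367.0, 309.0] [353.0, 282.0] [349.0, 279.0] [145.0, 306.0] [313.0, 419.0] [415.0, 375.0] [165.0, 211.0] [422.0, 424.0]
0.4 [364.0, 102.0] [370.0, 312.0] [356.0, 283.0] [351.0, 280.0] [149.0, 291.0] [317.0, 404.0] [420.0, 362.0] [169.0, 198.0] [426.0, 411.0]
0.45 [364.0, 101.0] [374.0, 314.0] [359.0, 283.0] [354.0, 281.0] [153.0, 275.0] [322.0, 388.0] [425.0, 349.0] [173.0, 185.0] [431.0, 398.0]
```

play_rows([
  [[0,0,0],[0,0.003,0],0],
  [[0,0,0],[0,0.006,0],0],
  [[0,0,0],[0,0.009,0],0],
  [[0,0,0],[0,0.012,0],0],
  [[0,0,0],[0,0.012,0],0],
])

```text
time: 7.2
ee_pos: [0.6167, 0.0359, 0.0514]
tcp_rot: [-90.0, -0.0, 103.0]
wrist_force: [-0.8, 0.0, 0.2]
opening: 0.0004
```

```bash
python3 d.py ; python3 snap.py wrist7 scene7; python3 -c "
from h import *
crop('scene7',200,190,290,290,8,'pics/s7d.png')"
```

```text
t 7.2 uvz mm [69.1 -0.4 51.4] F uvz [-0.8  0.2  0.2] rot [-90.  -0. 103.]
turn [-0.  0.  0.]
```

View pics/s7d.png

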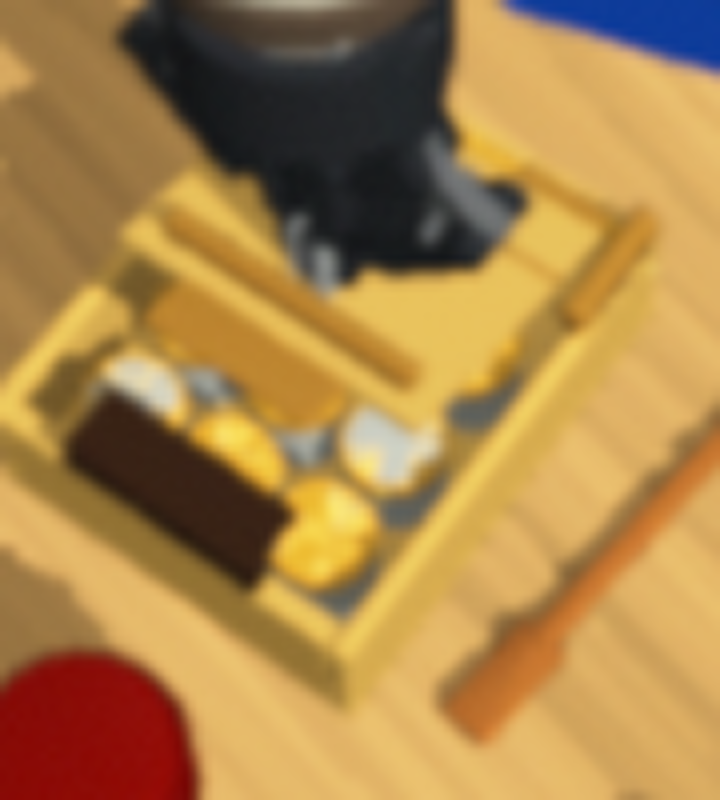

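View pics/wrist7.png

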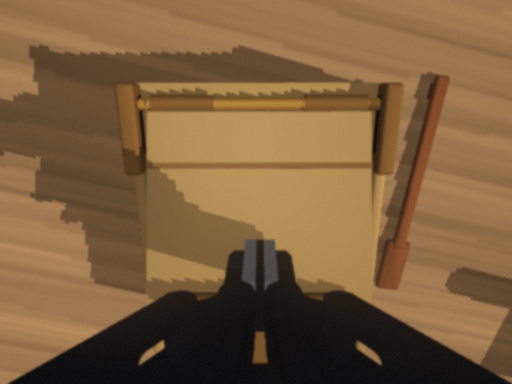

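```bash
python3 - <<'E'
from h import *
from fl import flap
a=np.radians(13); ex=np.array([np.cos(a),np.sin(a),0]);ey=np.array([-np.sin(a),np.cos(a),0]); Hh=np.array([.6175,.0365,0])-.07*ex
for n,uv in (("7",(325,290)),("6",(322,270))):
    s,w=load("scene"+n),load("wrist"+n)
    o1,d1=ray(s,*((np.array(uv)+.5)/8-.5+[200,190])); o2,d2=ray(w,259.5,240)
    t=np.linalg.lstsq(np.c_[d1,-d2],o2-o1,rcond=None)[0]; A=o1+d1*t[0];B=o2+d2*t[1]
    for P in (A,B): print(n,((P-Hh)@ex*1e3).round(1),((P-Hh)@ey*1e3).round(1),(P[2]*1e3).round(1))
s,w=load("scene7"),load("wrist7")
for th in (.1,.15,.2,.25,.3,.35):
  print(th,*[ (proj(w,flap(r,y,h,th))[0]).round(0).tolist() for r,y,h in ((105,54,2),(90,45,10),(90,45,2))],
   *[ ((proj(s,flap(r,y,h,th))[0]-[200,190]+.5)*8-.5).round(0).tolist() for r,y,h in ((125,-30,2),(125,30,2),(98,45,10),(98,-45,10),(105,54,2))])
E
python3 -c "
from h import *
crop('wrist7',100,70,420,310,2.5,'pics/w7c.png')"
```

```text
7 69.7 -2.6 66.8
7 68.7 0.0 66.3
6 69.6 -3.2 79.4
6 68.3 0.0 78.8
0.1 [358.0, 303.0] [347.0, 284.0] [343.0, 277.0] [139.0, 370.0] [302.0, 481.0] [400.0, 429.0] [156.0, 266.0] [410.0, 476.0]
0.15 [361.0, 308.0] [349.0, 288.0] [345.0, 281.0] [139.0, 359.0] [303.0, 470.0] [402.0, 419.0] [156.0, 256.0] [412.0, 467.0]
0.2 [364.0, 312.0] [352.0, 290.0] [348.0, 284.0] [139.0, 347.0] [304.0, 458.0] [405.0, 409.0] [158.0, 245.0] [413.0, 457.0]
0.25 [368.0, 317.0] [355.0, 293.0] [350.0, 287.0] [140.0, 334.0] [307.0, 446.0] [408.0, 398.0] [160.0, 234.0] [416.0, 447.0]
0.3 [371.0, 321.0] [357.0, 295.0] [353.0, 290.0] [142.0, 320.0] [309.0, 433.0] [411.0, 386.0] [162.0, 223.0] [419.0, 436.0]
0.35 [375.0, 325.0] [360.0, 297.0] [355.0, 292.0] [145.0, 306.0] [313.0, 419.0] [415.0, 375.0] [165.0, 211.0] [422.0, 424.0]
```

View pics/w7c.png

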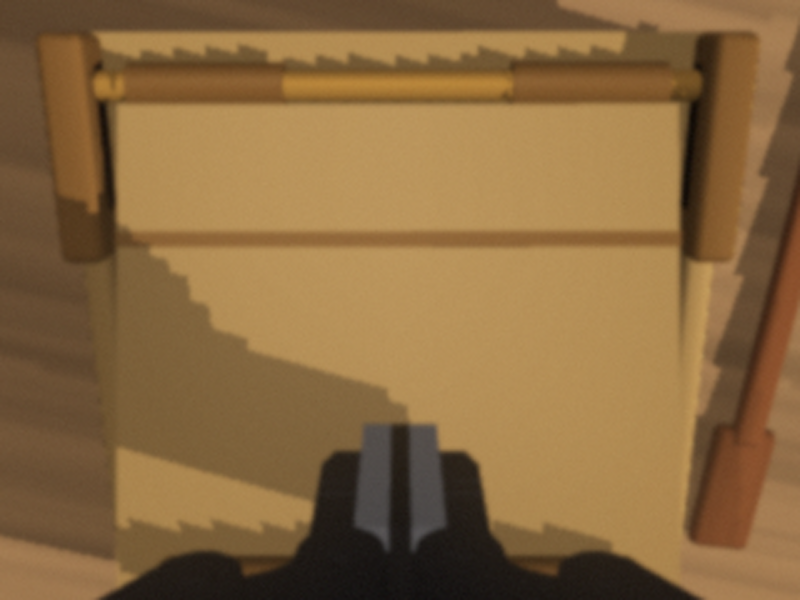

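play_rows([
  [[0,0,0],[0,0.003,0],0],
  [[0,0,0],[0,0.006,0],0],
  [[0,0,0],[0,0.009,0],0],
  [[0,0,0],[0,0.012,0],0],
  [[0,0,0],[0,0.013,0],0],
])

```text
time: 7.8
ee_pos: [0.6167, 0.0359, 0.0384]
tcp_rot: [-90.0, -0.0, 103.0]
wrist_force: [0.9, -0.0, 1.5]
opening: -0.0001
```

```bash
python3 d.py ; python3 snap.py wrist8 scene8; python3 -c "
from h import *
crop('scene8',200,190,290,290,8,'pics/s8d.png')
crop('wrist8',100,70,420,310,2.5,'pics/w8c.png')"
```

```text
t 7.8 uvz mm [69.1 -0.4 38.4] F uvz [ 0.8 -0.2  1.5] rot [-90.  -0. 103.]
turn [-0.  0.  0.]
```

View pics/s8d.png

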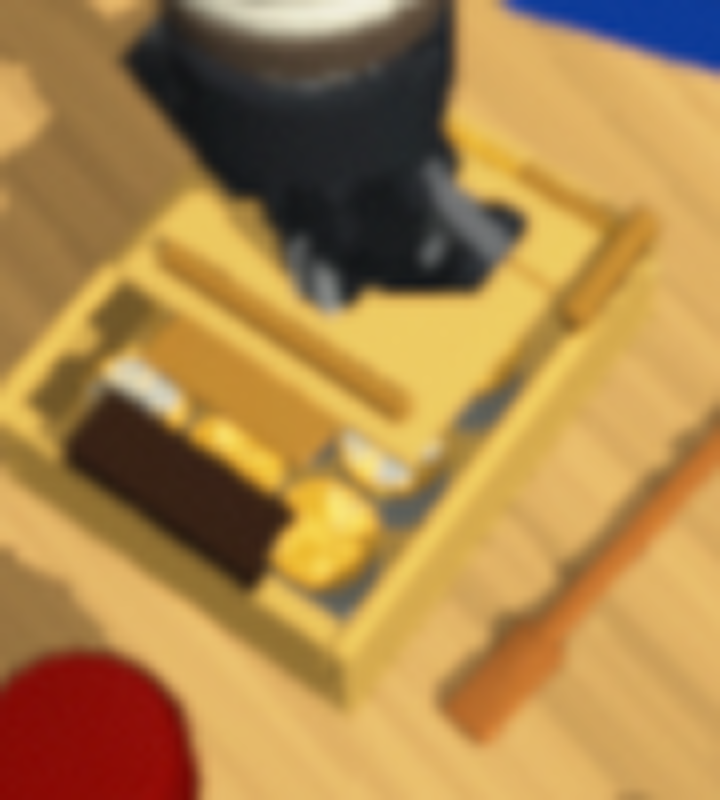

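View pics/w8c.png

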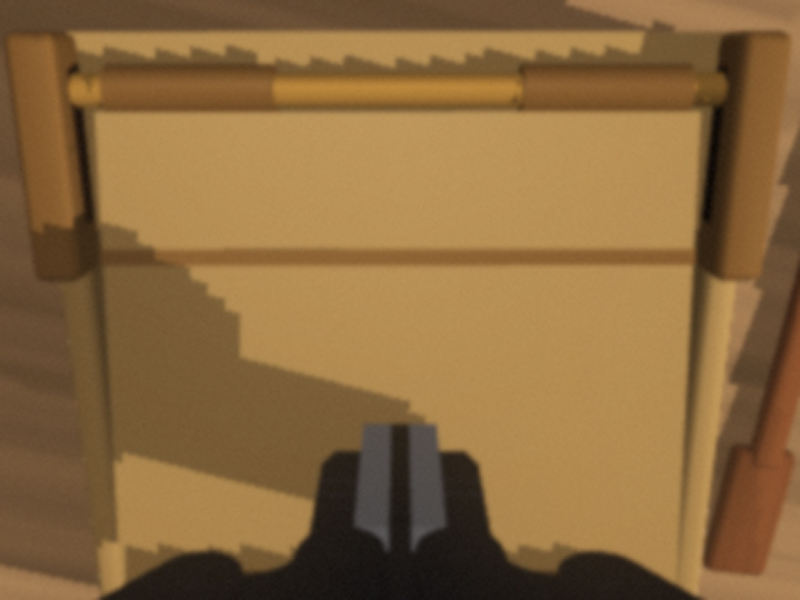

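play_rows([
  [[0,0,0],[0,0.003,0],0],
  [[0,0,0],[0,0.005,0],0],
  [[0,0,0],[0,0.007,0],0],
  [[0,0,0],[0,0.009,0],0],
  [[0,0,0],[0,0.01,0],0],
])

```text
time: 8.4
ee_pos: [0.6168, 0.0359, 0.0287]
tcp_rot: [-90.0, -0.0, 103.0]
wrist_force: [1.4, 0.3, 1.3]
opening: 0.0004
```

```bash
python3 d.py ; python3 snap.py scene9; python3 -c "
from h import *
crop('scene9',200,190,290,290,8,'pics/s9d.png')"
```

```text
t 8.4 uvz mm [69.2 -0.4 28.7] F uvz [1.5 0.  1.3] rot [-90.  -0. 103.]
turn [-0. -0.  0.]
```

View pics/s9d.png

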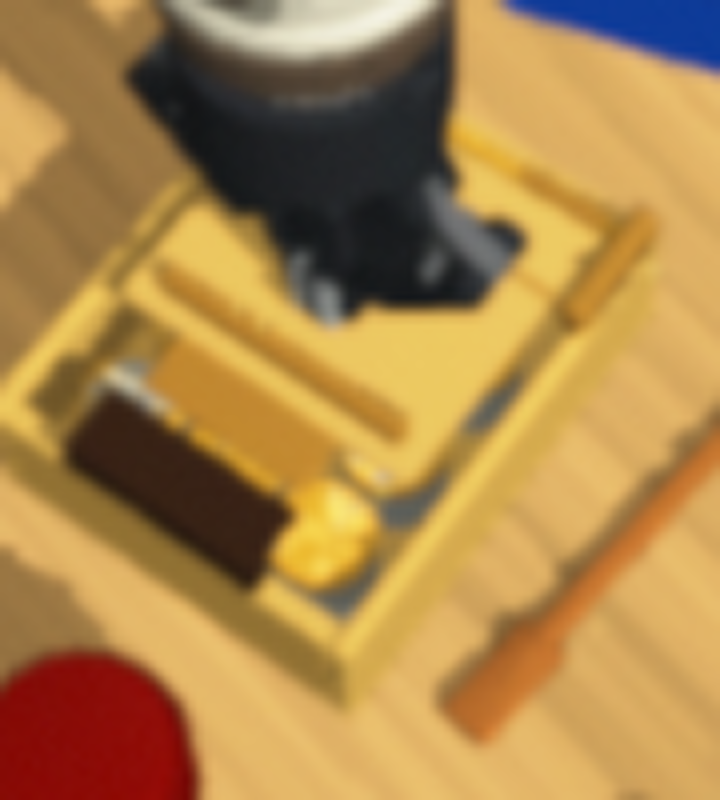

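play_rows([
  [[0,0,0],[0,0.001,0],0],
  [[0,0,0],[0,0.002,0],0],
  [[0,0,0],[0,0.003,0],0],
  [[0,0,0],[0,0.004,0],0],
  [[0,0,0],[0,0.004,0],0],
])

```text
time: 8.95
ee_pos: [0.617, 0.0359, 0.0256]
tcp_rot: [-90.0, 0.0, 103.0]
wrist_force: [-0.5, 0.8, 8.2]
opening: 0.0
```

```bash
for i in 1; do python3 d.py; done; python3 snap.py scene10; python3 -c "
from h import *
crop('scene10',200,190,290,290,8,'pics/s10d.png')"
```

```text
t 8.95 uvz mm [69.3 -0.5 25.6] F uvz [-0.3  0.9  8.2] rot [-90.   0. 103.]
turn [ 0.  0. -0.]
```

View pics/s10d.png

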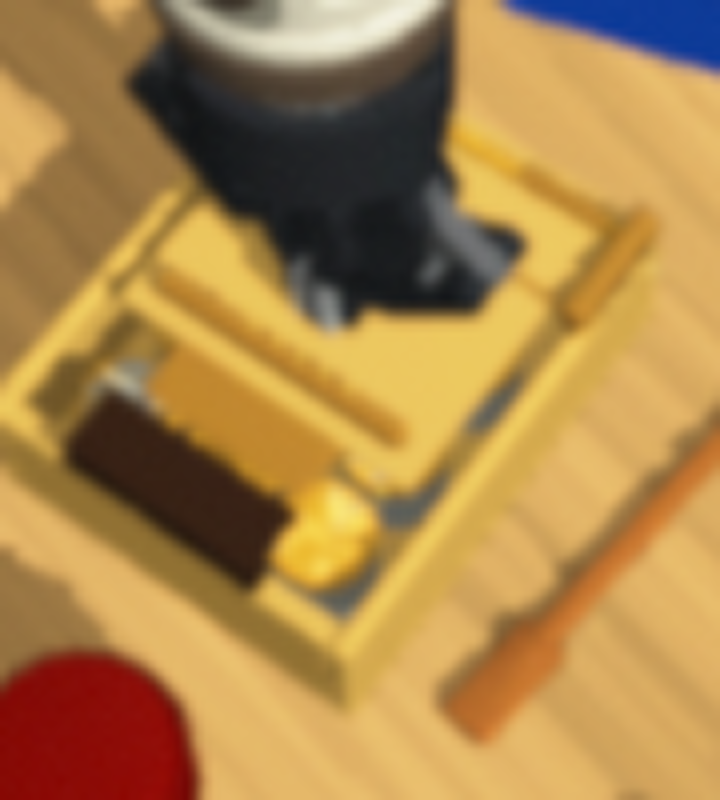

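play_rows([
  [[0,0,0],[0,-0.0005,-0.002],0],
  [[0,0,0],[0,-0.0005,-0.004],0],
  [[0,0,0],[0,-0.0005,-0.006],0],
  [[0,0,0],[0,-0.0005,-0.008],0],
  [[0,0,0],[0,-0.0005,-0.01],0],
])

```text
time: 9.5
ee_pos: [0.6261, 0.038, 0.0258]
tcp_rot: [-90.0, 0.0, 103.0]
wrist_force: [-2.6, -0.7, 6.4]
opening: -0.0001
```

```bash
python3 d.py; python3 snap.py scene11; python3 -c "
from h import *
crop('scene11',200,190,290,290,8,'pics/s11d.png')"
```

```text
t 9.5 uvz mm [78.8 -0.5 25.8] F uvz [-2.7 -0.1  6.4] rot [-90.   0. 103.]
turn [-0. -0. -0.]
```

View pics/s11d.png

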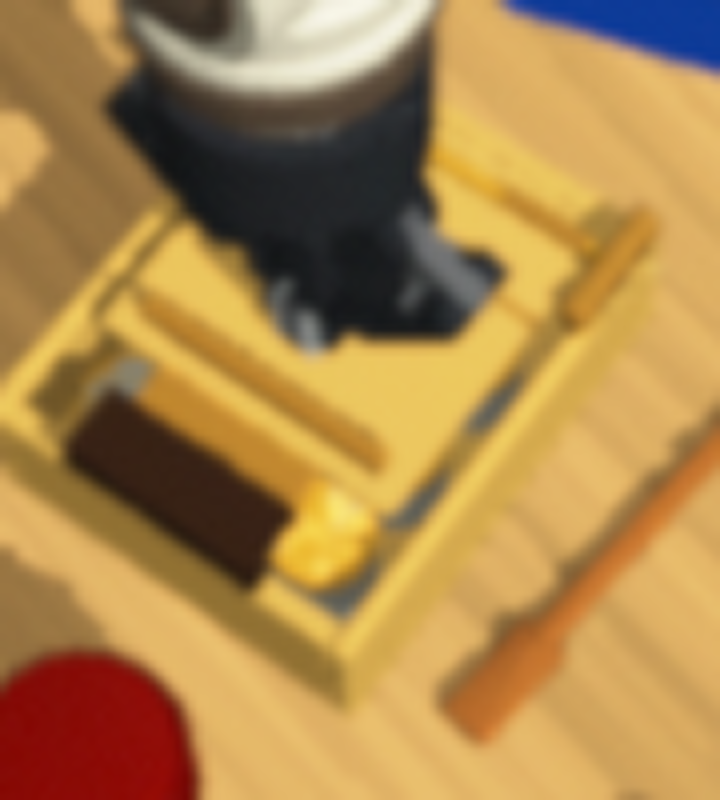

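play_rows([
  [[0,0,0],[0,-0.0006,0],0],
  [[0,0,0],[0,-0.0006,-0.002],0],
  [[0,0,0],[0,-0.0006,-0.004],0],
  [[0,0,0],[0,-0.0006,-0.006],0],
  [[0,0,0],[0,-0.0006,-0.007],0],
])

```text
time: 10.05
ee_pos: [0.6334, 0.0397, 0.0259]
tcp_rot: [-90.0, 0.0, 103.0]
wrist_force: [-3.5, -1.4, 4.5]
opening: -0.0001
```

```bash
python3 d.py; python3 snap.py scene12 wrist12; python3 -c "
from h import *
crop('scene12',200,190,290,290,8,'pics/s12d.png');crop('wrist12',60,50,460,350,2,'pics/w12c.png')"
```

```text
t 10.05 uvz mm [86.2 -0.5 25.9] F uvz [-3.7 -0.6  4.5] rot [-90.   0. 103.]
turn [-0.  0. -0.]
```

View pics/s12d.png

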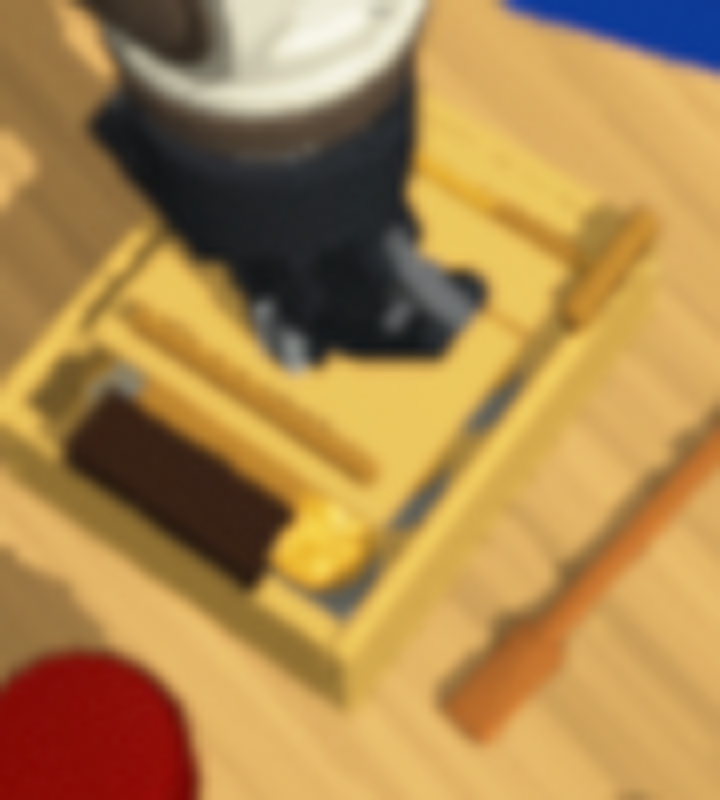

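View pics/w12c.png

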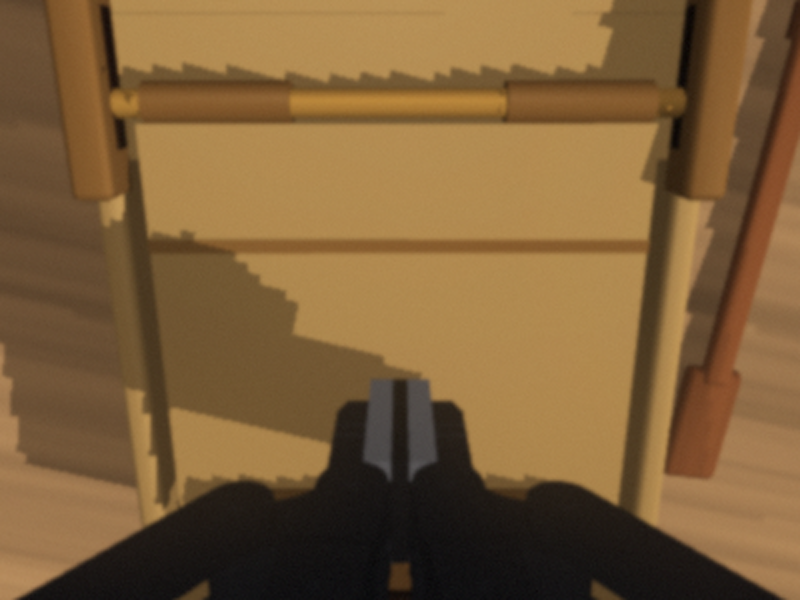

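```bash
cat > rod.py <<'E'
import sys
from h import *
a=np.radians(13); ex=np.array([np.cos(a),np.sin(a),0]); Hh=np.array([.6175,.0365,0])-.07*ex
P=atz(load(sys.argv[1]),float(sys.argv[2]),float(sys.argv[3]),.060); print("rod mm",((P-Hh)@ex*1e3).round(1))
E
python3 rod.py wrist12 260 101; python3 rod.py wrist7 260 103.5; python3 rod.py wrist8 260 105
```

```text
rod mm 14.4
rod mm -0.4
rod mm -0.5
```

play_rows([
  [[0,0,0],[0,-0.0004,0],0],
  [[0,0,0],[0,-0.0004,-0.002],0],
  [[0,0,0],[0,-0.0004,-0.004],0],
  [[0,0,0],[0,-0.0004,-0.006],0],
  [[0,0,0],[0,-0.0004,-0.008],0],
])

```text
time: 10.65
ee_pos: [0.6414, 0.0416, 0.0263]
tcp_rot: [-90.0, -0.0, 103.0]
wrist_force: [-1.7, -0.1, 2.3]
opening: 0.0001
```

```bash
python3 d.py; python3 snap.py scene13 wrist13; python3 -c "
from h import *
crop('scene13',200,190,290,290,8,'pics/s13d.png');crop('wrist13',60,50,460,350,2,'pics/w13c.png')"
```

```text
t 10.65 uvz mm [94.4 -0.4 26.3] F uvz [-1.7  0.3  2.3] rot [-90.  -0. 103.]
turn [-0.  0.  0.]
```

View pics/s13d.png

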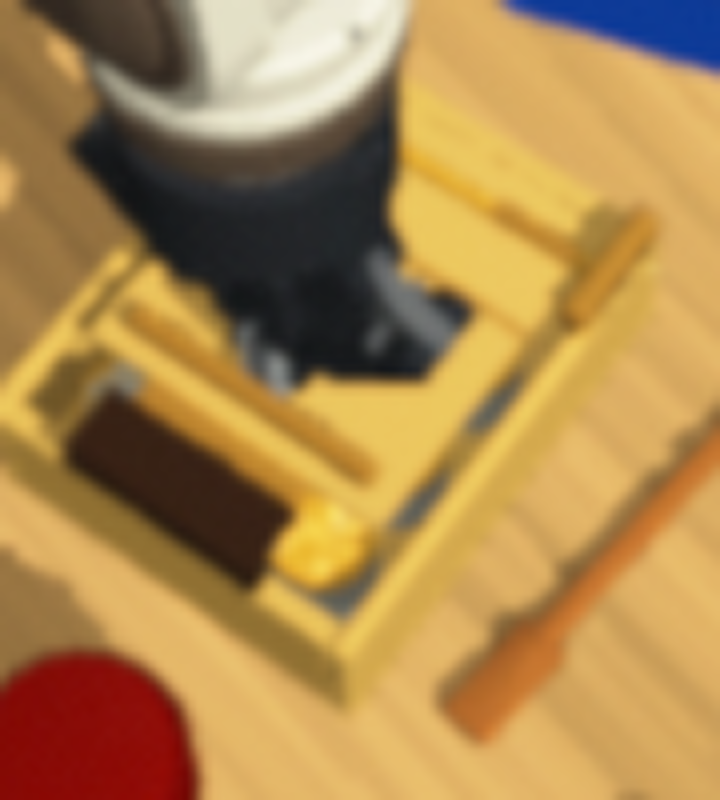

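View pics/w13c.png

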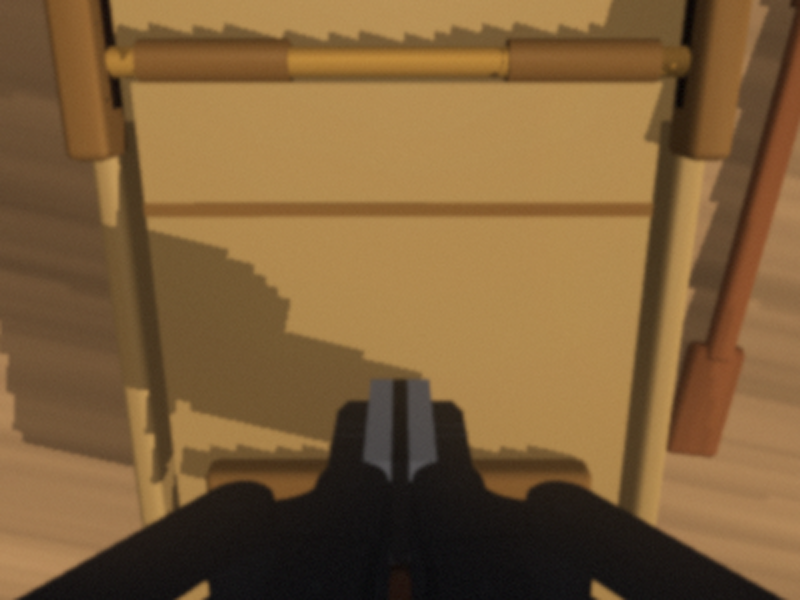

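play_rows([
  [[0,0,0],[0,0,-0.0015],0],
  [[0,0,0],[0,0,-0.003],0],
  [[0,0,0],[0,0,-0.0045],0],
  [[0,0,0],[0,0,-0.006],0],
  [[0,0,0],[0,0,-0.007],0],
])

```text
time: 11.25
ee_pos: [0.6467, 0.0428, 0.0259]
tcp_rot: [-89.8, -0.0, 103.0]
wrist_force: [-11.2, -1.7, 4.7]
opening: -0.0001
```

```bash
python3 d.py
```

```text
t 11.25 uvz mm [99.9 -0.4 25.9] F uvz [-11.3   0.9   4.7] rot [-89.8  -0.  103. ]
turn [-0.2 -0.   0. ]
```

play_rows([
  [[0,0,0],[0,0,-0.001],0],
  [[0,0,0],[0,0,-0.002],0],
  [[0,0,0],[0,0,-0.003],0],
  [[0,0,0],[0,0,-0.003],0],
  [[0,0,0],[0,0,-0.003],0],
])

```text
time: 11.75
ee_pos: [0.6467, 0.0428, 0.0251]
tcp_rot: [-89.5, -0.0, 103.0]
wrist_force: [-21.1, -4.9, 6.5]
opening: 0.0002
```

```bash
python3 d.py; python3 snap.py scene14 wrist14; python3 -c "
from h import *
crop('scene14',200,190,290,290,8,'pics/s14d.png');crop('wrist14',60,50,460,350,2,'pics/w14c.png')"
```

```text
t 11.75 uvz mm [99.9 -0.4 25.1] F uvz [-21.7  -0.    6.5] rot [-89.5  -0.  103. ]
turn [-0.5 -0.   0. ]
```

View pics/s14d.png

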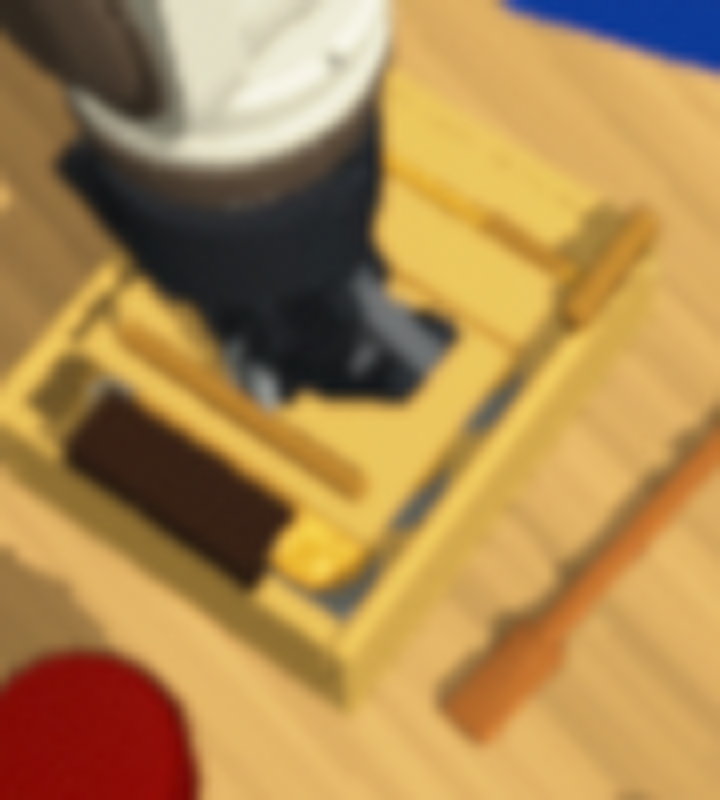

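View pics/w14c.png

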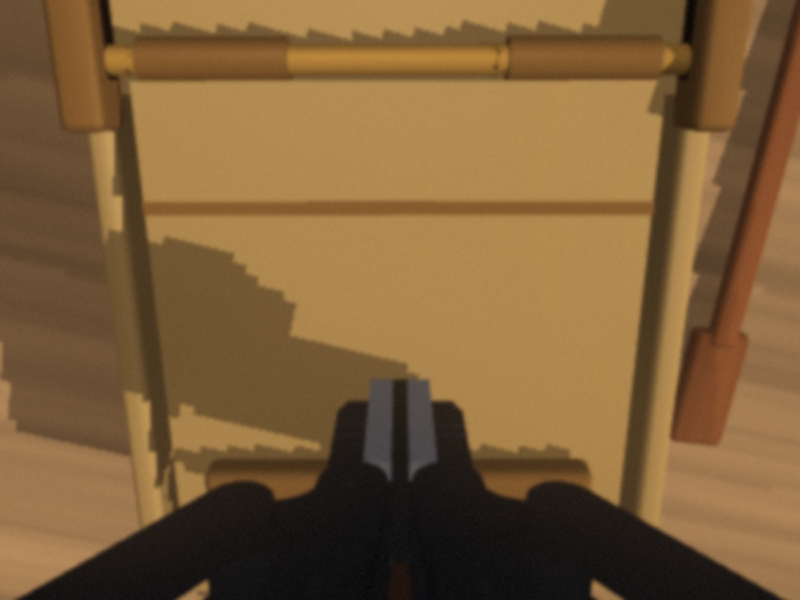

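```bash
python3 rod.py wrist14 260 80; python3 rod.py wrist13 260 80.5; python3 fl.py scene14 8 200 190 | tail -1; python3 - <<'E'
from fl import *
c=load("scene14")
for rod in (14,17,20):
  for th in (0,.04): print(rod,th,*[((proj(c,flap(r,y,h,th,rod))[0]-[200,190]+.5)*8-.5).round(0).tolist() for r,y,h in ((98,45,10),(105,54,2))])
c=load("scene10"); print("scene10 ref",((proj(c,flap(98,45,10,0,0))[0]-[200,190]+.5)*8-.5).round(0))
E
```

```text
rod mm 20.2
rod mm 14.7
lip [112.0, 382.0] [302.0, 512.0] [347.0, 662.0]
14 0 [369.0, 483.0] [381.0, 529.0]
14 0.04 [370.0, 476.0] [381.0, 523.0]
17 0 [363.0, 491.0] [375.0, 537.0]
17 0.04 [364.0, 484.0] [375.0, 531.0]
20 0 [357.0, 499.0] [369.0, 545.0]
20 0.04 [358.0, 492.0] [369.0, 539.0]
scene10 ref [398. 446.]
```

play_rows([
  [[0,0,0],[0,0,0.002],0],
  [[0,0,0],[0,-0.001,0.004],0],
  [[0,0,0],[0,-0.005,0.005],0],
  [[0,0,0],[0,-0.015,0.006],0],
  [[0,0,0],[0,-0.03,0.006],0],
])

```text
time: 12.35
ee_pos: [0.6449, 0.0425, 0.0568]
tcp_rot: [-90.0, -0.0, 103.0]
wrist_force: [-0.1, 0.3, 0.0]
opening: 0.0001
```

play_rows([
  [[0,0,0],[0,-0.04,0],0],
  [[0,0,0],[0,-0.085,0],0],
  [[0,0,0],[0,-0.13,0],0],
  [[0,0,0],[0,-0.17,0],0],
  [[0,0,0],[0,-0.2,0],0],
])

```text
time: 12.85
ee_pos: [0.6453, 0.0425, 0.2612]
tcp_rot: [-90.3, 0.0, 103.0]
wrist_force: [0.5, -0.3, -0.0]
opening: -0.0001
```

play_rows([
  [[0,0,0],[0,0,0],0],
  [[0,0,0],[0,-0.01,0],0],
  [[0,0,0],[0,-0.02,0],0],
  [[0,0,0],[0,-0.02,0],0],
  [[0,0,0],[0,-0.02,0],0],
])

```text
time: 13.35
ee_pos: [0.6453, 0.0425, 0.2763]
tcp_rot: [-90.0, 0.0, 103.0]
wrist_force: [0.9, 0.7, -0.0]
opening: 0.0002
```

```bash
python3 d.py; python3 snap.py scene15 wrist15 top15; python3 -c "
from h import *
crop('scene15',200,190,290,290,8,'pics/s15d.png')
crop('wrist15',150,0,350,150,4,'pics/w15c.png')"
```

```text
t 13.35 uvz mm [ 98.4  -0.4 276.3] F uvz [ 1.   0.5 -0. ] rot [-90.   0. 103.]
turn [ 0.  0. -0.]
```

View pics/s15d.png

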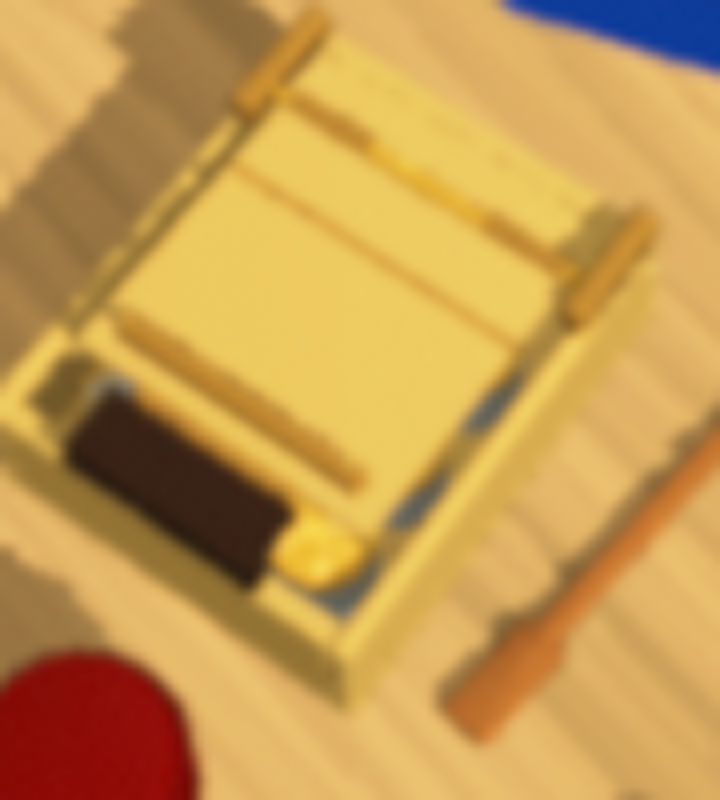

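View pics/wrist15.png

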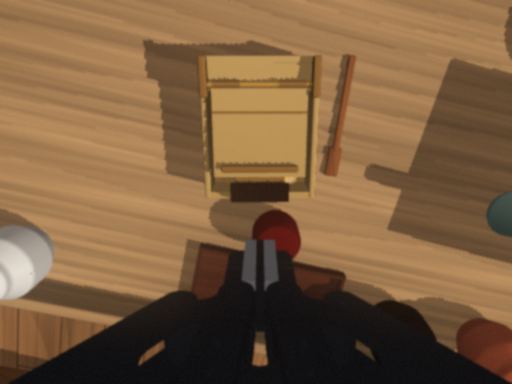

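View pics/scene15.png

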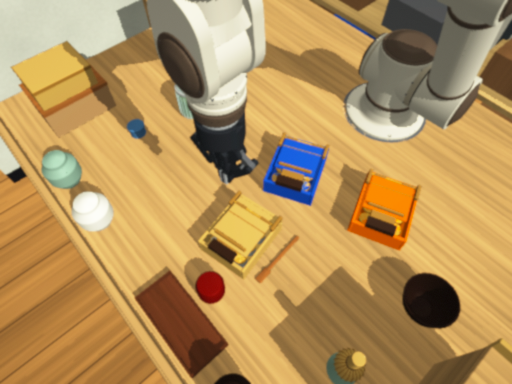

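```bash
python3 rod.py wrist15 260 84; python3 - <<'E'
from fl import *
s=load("scene0");t=load("scene15")
d=np.abs(s["img"].astype(int)-t["img"]).sum(2)
for n,(x0,y0,x1,y1) in dict(tin=(192,268,228,306),scoop=(252,234,302,285),bowl=(400,268,465,330),whisk=(325,342,370,384),jarlow=(172,75,210,95)).items(): print(n,(d[y0:y1,x0:x1]>60).mean().round(3))
c=load("wrist15")
print(*[proj(c,W(P))[0].round(0) for P in ((61,0,64.5),(-50,0,60),(-47,0,60))])
E
```

```text
rod mm 19.8
tin 0.0
scoop 0.032
bowl 0.0
whisk 0.0
jarlow 0.888
[260. 182.] [260.  84.] [260.  87.]
```

```bash
python3 -c "
from workcell import job_done
print(job_done())"
```

```text
the job is handed in; nothing more can be done
None
```

The tea case is shut and the job is handed in, at about 13.5 s of the 43 s allowed. With shut fingertips I pushed the flap over from the outside and pressed it flat, with about 8 N at the hard stop. I then slid the flap home until it stopped hard against the ridge at about 21 N, and lifted clear.

**Last checks, with the arm clear:**
- **Flap:** it stays down by itself, with the tongue under the dark lip. The rod measures 19.8–20.2 mm of the 20 mm travel.
- **Bystanders:** the tea tin, bowl and whisk holder show no change between the first and last scene pictures. The scoop's area changed in 3% of its pixels, and I saw no shift. The jar was hidden by the arm in the last picture, and I made no pixel check on the lid rest.

**What disagreed or differed from the plan:**
- **Fingertip height:** the tips seemed to touch about 30 mm higher than the reported tool position. I set the height by camera and wrist force instead.
- **Slide:** the first roughly 14 mm was carried mostly by fingertip friction on the flap's face. I eased the pressure so that only the last 5–6 mm was a push on the ridge itself.
- **Force reading:** one brief reading of about 17 N came up while the flap was folding over, and was gone at the next reading.

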